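Pull the red bit cassettes from the clip strip and load the toolbox tray

ROBOT

A 6-joint arm with a two-finger parallel gripper is mounted at the origin on the work surface. World frame = base frame: x ahead of the robot, y to its left, z up, the work surface at z = 0. Lengths are in mm, angles in rad, forces in N, time in s.
With the tool pointing down it reaches from about 350 to 975 mm from the base axis. Payload 17.4 kg.
Tool frame: the origin (TCP) lies midway between the tips of the shut fingers; the grasp point (between the pads) lies 19 mm behind it; z points along the fingers, y is the line along which they close (so a half turn about z gives the same grasp; the last joint's range is limited). The gripper opens to 85 mm and grips with 20 to 120 N. Pads are 22 mm wide; open, the fingers measure 114 mm over their backs; the gripper's body (76 mm by 85 mm) begins 54 mm behind the grasp point. The pads swing forward as they close: fully open they stand 13 mm farther back than shut.
Start: joints at [1.157, 0.116, 1.442, -0, 1.584, -0.038], TCP at [247.745, 627.897, 231.303] pointing down, gripper open.
Joint ranges: [-2.83, 2.83], [-0.83, 2.19], [0.07, 2.5], [-1.14, 4.28], [0.01, 3], [-2.97, 2.97]. Speed limits (rad/s): [1.89, 1.89, 2.22, 3.14, 3.14, 3.14].

INTERFACE

Orientations are given as a unit quaternion [w, x, y, z].
In Python, from workcell import robot gives the robot as it stands. The module is installed in compiled form; this text tells all that it offers.
- The arm moves only by the tool send_rows, never from a script. Its argument "rows" is a list of rows, each an object of numbers: "dx", "dy", "dz": the shift along the tool's x, y, z in mm; "turn": the turn about the tool's z in rad. In form: [{"dx": .., "dy": .., "dz": .., "turn": ..}, ...]. A call has exactly 8 rows; each row is the pose to reach, as a shift and turn from the pose commanded when the call began, along the tool's axes at that moment; what a row does not reach only later rows make up. A row lasts 1/8 s, in which the tool goes at most 62.5 mm and 10.7 degrees, less where a joint would pass 70% of its speed; a pose out of reach is approached as far as the arm can. A call with a gripper value outside its range is refused whole. "jaw" is the closure, from -1 (fully open) to 1 (shut), so that 0 is half open, set as the call begins (left out, the last holds). The fingers move at their own pace and stop on an object; "newtons" is the grip in N (left out, the last holds). Time passes only in rows, so rows that repeat a pose let the fingers close, or fill a call up. It gives the time, the measured TCP pose, the force, the opening and the grip force at its end, in the units of the state.
- robot.sense(): the state, without advancing time (a new reading comes with each control period).
- robot.get_image(name): name is "scene" or "side" or "wrist"; returns a dict with "pixels" (420x560x3 uint8, red, green, blue), "intrinsics" (3x3 intrinsics, pixels), "R" (3x3) and "t" (3): a world point X has camera coordinates R X + t; the wrist camera has in their place "mount" (4x4, takes a point from camera to tool coordinates, whose origin is the TCP and whose axes are the flange's). Camera axes: x right, y down, z forward; pixel columns grow to the right and rows downward; lengths in mm; the calibration is good to about 2 mm. The wrist camera is an equidistant fisheye: a pixel r from the principal point sees the ray r / f radians off the axis. A picture is of the moment at which its call begins: read the wrist's pose just before it. There is no depth.
- robot.hand_in(): hands the job in; it is judged then, once.
The state is a dict: "clock": time; "joints": joint angles; "qvel": joint speeds; "effort": joint torques, N m; "position": TCP position; "orientation": TCP orientation; "ft_force": force on the tool from outside, world axes, zero at the start; "ft_torque": the same for the moment, N m; "finger_gap": opening from 0.0 (shut) to 1.0 (fully open); "gripper_force": force on a finger pad.
Only numpy, scipy, OpenCV 4.12 (cv2) and the standard library are available. Lean on these libraries where they do the work, as an engineer would, in place of code of your own. Each camera call takes 0.05 s, during which the arm holds its last target. There are 200 camera calls.

TASK

Pull the two red bit cassettes out of the sprung clip strip, one at a time, and stand them upright in the orange tray, one in each bay; the first must be standing in the tray before the second is pulled. Set them down rather than dropping them, leave the blue and green cassettes fully clipped in, and leave the other things on the bench where they are.

Things in the scene. Friction and masses are not known exactly. Their poses are not given: they have to be found in the camera images.
- strip: aluminium clip strip fixed on the bench, 66 mm (its x) by 256 mm (its y), 10 mm thick; origin at the centre of its underside, z up. Four clips in a row at y = -84, -28, 28, 84 mm each hold one upright cassette, its foot on the strip's top face, its axes parallel to the strip's
- clip0 (a point): floor centre of the clip at y = -84 mm (all four are alike). Sprung steel jaws on its +y and -y sides reach 31 mm above the strip's top face and snap over the bulge; black cheeks on its +x and -x sides reach 18 mm. Pulled straight up, the cassette spreads the jaws 2 mm each against 4 to 10 N, is free of them after about 20 mm and clear above them after 35 mm
- red_a: red plastic bit cassette, one of two alike, in any of the four clips. Upright block 26 mm (its x) by 30 mm (its y), 72 mm tall, three steel bits sticking 9 mm out of the top; a round bulge 14 mm above the foot, 35 mm wide along y, is what the jaws hold. About 70 g. Origin at the centre of its underside, z up. Grip its flat +x and -x faces (black patches), free from 20 mm above the foot
- red_b: red plastic bit cassette, the other of the two alike. Upright block 26 mm (its x) by 30 mm (its y), 72 mm tall, three steel bits sticking 9 mm out of the top; a round bulge 14 mm above the foot, 35 mm wide along y, is what the jaws hold. About 70 g. Origin at the centre of its underside, z up. Grip its flat +x and -x faces (black patches), free from 20 mm above the foot
- blue: blue plastic bit cassette, stays in its clip. Upright block 26 mm (its x) by 30 mm (its y), 72 mm tall, three steel bits sticking 9 mm out of the top; a round bulge 14 mm above the foot, 35 mm wide along y, is what the jaws hold. About 70 g. Origin at the centre of its underside, z up. Grip its flat +x and -x faces (black patches), free from 20 mm above the foot
- green: green plastic bit cassette, stays in its clip. Upright block 26 mm (its x) by 30 mm (its y), 72 mm tall, three steel bits sticking 9 mm out of the top; a round bulge 14 mm above the foot, 35 mm wide along y, is what the jaws hold. About 70 g. Origin at the centre of its underside, z up. Grip its flat +x and -x faces (black patches), free from 20 mm above the foot
- tray: orange lift-out toolbox tray fixed on the bench, 102 mm (its x) by 196 mm (its y), walls 22 mm tall and 4 mm thick, floor 4 mm thick; origin at the centre of its underside, z up. One divider across its middle, as tall as the walls, makes two bays of about 94 x 92 mm, side by side along y
- bay_left (a point): centre of the floor (its top face, 4 mm above the bench) of the tray's bay on its +y side; axes as the tray's
- bay_right (a point): centre of the floor (its top face, 4 mm above the bench) of the tray's bay on its -y side; axes as the tray's
- glue: white glue bottle with an orange cap, 56 mm wide, 150 mm tall, standing; origin at the centre of its underside
- screws: glass jar with a dark steel cap, 64 mm wide, 70 mm tall, standing; origin at the centre of its underside
- driver: screwdriver with a yellow handle lying on the bench; origin under its middle
- hammer: hammer with a wooden handle lying on the bench; origin under its middle
- offcut: brown wooden offcut, 110 x 45 x 22 mm, lying flat; origin at the centre of its underside
There are look-alikes about, which are no part of the job. Leave any white or yellow look-alike of the red_a alone.

How it is judged (in metres and radians):
On the way:
1. one red cassette stands released and upright in a bay of the tray while the other is still fully in its clip (((x of red_a in the frame of bay_left between -0.035 and 0.035 m and y of red_a in the frame of bay_left between -0.035 and 0.035 m and z of red_a in the frame of bay_left between -0.004 and 0.006 m and angle between each of red_a, red_b's own z axis and vertical below 0.12 rad and linear speed of red_a below 0.02 m/s and contact force between red_a and the fingers below 0.2 N and z of red_b in the frame of strip between 0.007 and 0.015 m and x of red_b in the frame of strip between -0.006 and 0.006 m) or (x of red_a in the frame of bay_right between -0.035 and 0.035 m and y of red_a in the frame of bay_right between -0.035 and 0.035 m and z of red_a in the frame of bay_right between -0.004 and 0.006 m and angle between each of red_a, red_b's own z axis and vertical below 0.12 rad and linear speed of red_a below 0.02 m/s and contact force between red_a and the fingers below 0.2 N and z of red_b in the frame of strip between 0.007 and 0.015 m and x of red_b in the frame of strip between -0.006 and 0.006 m) or (x of red_b in the frame of bay_left between -0.035 and 0.035 m and y of red_b in the frame of bay_left between -0.035 and 0.035 m and z of red_b in the frame of bay_left between -0.004 and 0.006 m and angle between each of red_b, red_a's own z axis and vertical below 0.12 rad and linear speed of red_b below 0.02 m/s and contact force between red_b and the fingers below 0.2 N and z of red_a in the frame of strip between 0.007 and 0.015 m and x of red_a in the frame of strip between -0.006 and 0.006 m) or (x of red_b in the frame of bay_right between -0.035 and 0.035 m and y of red_b in the frame of bay_right between -0.035 and 0.035 m and z of red_b in the frame of bay_right between -0.004 and 0.006 m and angle between each of red_b, red_a's own z axis and vertical below 0.12 rad and linear speed of red_b below 0.02 m/s and contact force between red_b and the fingers below 0.2 N and z of red_a in the frame of strip between 0.007 and 0.015 m and x of red_a in the frame of strip between -0.006 and 0.006 m))), for 0.2 s.
At the end, for the whole second after the job is handed in: Each bay holds one red cassette, standing on its floor (foot within 6 mm of it), upright within 0.12 rad, released and at rest; blue and green are in their clips, within 5 mm of fully down, 6 mm of the strip's centre line and 0.12 rad of upright (((x of red_a in the frame of bay_left between -0.035 and 0.035 m and y of red_a in the frame of bay_left between -0.035 and 0.035 m and z of red_a in the frame of bay_left between -0.004 and 0.006 m and angle between each of red_a, red_b's own z axis and vertical below 0.12 rad and linear speed of each of red_a, red_b below 0.02 m/s and contact force between each of red_a, red_b and the fingers below 0.2 N and x of red_b in the frame of bay_right between -0.035 and 0.035 m and y of red_b in the frame of bay_right between -0.035 and 0.035 m and z of red_b in the frame of bay_right between -0.004 and 0.006 m) or (x of red_a in the frame of bay_right between -0.035 and 0.035 m and y of red_a in the frame of bay_right between -0.035 and 0.035 m and z of red_a in the frame of bay_right between -0.004 and 0.006 m and angle between each of red_a, red_b's own z axis and vertical below 0.12 rad and linear speed of each of red_a, red_b below 0.02 m/s and contact force between each of red_a, red_b and the fingers below 0.2 N and x of red_b in the frame of bay_left between -0.035 and 0.035 m and y of red_b in the frame of bay_left between -0.035 and 0.035 m and z of red_b in the frame of bay_left between -0.004 and 0.006 m)) and z of blue in the frame of strip between 0.007 and 0.015 m and angle between each of blue, green's own z axis and vertical below 0.12 rad and x of blue in the frame of strip between -0.006 and 0.006 m and z of green in the frame of strip between 0.007 and 0.015 m and x of green in the frame of strip between -0.006 and 0.006 m); the robot touches nothing.
It fails at once if a red cassette is dropped: it moves faster than 0.8 m/s while low over the tray ((horizontal distance between red_a and tray below 0.12 m and z of red_a in the frame of tray below 0.06 m and linear speed of red_a above 0.8 m/s) or (horizontal distance between red_b and tray below 0.12 m and z of red_b in the frame of tray below 0.06 m and linear speed of red_b above 0.8 m/s)).
It fails at once if the blue or green cassette is pulled out or lifted more than 10 mm (distance of any of blue, green from where it was at the start of the episode above 0.01 m).
It fails at once if a bystander (glue bottle, jar, screwdriver, hammer, offcut) is moved more than 30 mm (distance of any of glue, screws, driver, hammer, offcut from where it was at the start of the episode above 0.03 m).
It also fails if it takes over 61 s, if anything falls off the work surface, if the arm or the gripper's body presses on something with over 40 N, if the wrist force passes 120 N, or if a joint passes its speed limit or range.

## Working session

There is one attempt and no reset: what is moved stays moved. The work goes in short steps, Python scripts to look and compute and a tool call to move; the robot and the scene stay as the last step left them, time stands still between calls to the robot, and variables do not carry over. Pictures are saved under pics/ and viewed, at most 10 in all, crops included, and the job is handed in when it is done.

Besides the shell and the picture viewer there is one more tool, called after ">>>" as name([rows], argument=value, ...), one row to a line, values as JSON. send_rows: Moves the arm, as the interface text tells. Its arguments: {"type":"object","properties":{"rows":{"type":"array","items":{"type":"object","properties":{"dx":{"type":"number"},"dy":{"type":"number"},"dz":{"type":"number"},"turn":{"type":"number"}}}},"jaw":{"type":"number"},"newtons":{"type":"number"}},"required":["rows"]}

```bash
mkdir -p pics; cat > h.py <<'E'
import numpy as np,cv2
from workcell import robot
def shot(n,f):
    s=robot.sense();d=robot.get_image(n);cv2.imwrite(f'pics/{f}.png',d['pixels'][:,:,::-1]);np.save(f'pics/{f}.npy',{**d,'s':s},allow_pickle=True);return d
def load(f): return np.load(f'pics/{f}.npy',allow_pickle=True).item()
def proj(d,X):
    c=np.asarray(X,float)@np.array(d['R']).T+np.array(d['t']);p=c@np.array(d['intrinsics']).T;return p[...,:2]/p[...,2:]
def back(d,uv,z):
    R=np.array(d['R']);r=R.T@np.linalg.inv(d['intrinsics'])@np.array([*uv,1.]);o=-R.T@np.array(d['t']);return o+r*(z-o[2])/r[2]
E
python3 - <<'E'
from h import *
a=shot('scene','scene0')['pixels'];b=shot('side','side0')['pixels'];shot('wrist','wrist0')
s=robot.sense();print(s['clock'],s['position'],s['orientation'],s['finger_gap'])
for f in('scene0','side0'):
    d=load(f);print(f,-np.array(d['R']).T@d['t'],np.array(d['intrinsics'])[0])
E
```

```text
0.15 [247.69779856 627.75982357 230.7308601 ] [-1.08051605e-04  1.86811720e-01  9.82395634e-01 -4.32870573e-04] 0.9991351541290742
scene0 [1242.38317705 -393.84965172 1046.24472698] [454.40628907   0.         283.52120407]
side0 [ 358.33927079 1039.26014223 1232.85785718] [526.3885645   0.        285.1258333]
```

View pics/scene0.png

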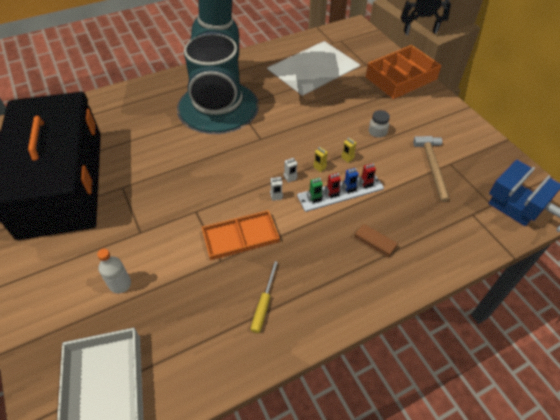

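View pics/side0.png

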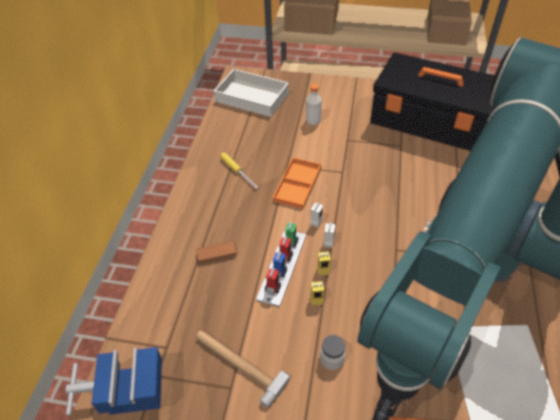

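The scene view shows the strip at about (340,192). From left to right it holds green (316,190), red (334,186), blue (352,181) and red (369,176). The white (276,188; 291,169) and yellow (320,159; 349,150) blocks are free-standing look-alikes, so they stay put. There are two orange trays, at (241,235) and (403,70). The near one has a single divider and two bays; I'll check its size numerically and confirm it with a crop.

```bash
python3 - <<'E'
from h import *
for f,tr in(('scene0',(200,205,285,260)),('side0',(270,155,325,210))):
    d=load(f);hsv=cv2.cvtColor(d['pixels'],cv2.COLOR_RGB2HSV)
    m=cv2.inRange(hsv,(4,190,140),(14,255,255));M=np.zeros_like(m);x0,y0,x1,y1=tr;M[y0:y1,x0:x1]=m[y0:y1,x0:x1]
    pts=np.argwhere(M)[:,::-1]
    W=np.array([back(d,p,22)[:2] for p in pts],np.float32);print(f,'tray@z22',cv2.minAreaRect(W),len(pts))
    for name,lo,hi in(('red',(0,170,90),(3,255,255)),('red2',(174,150,90),(180,255,255)),('green',(50,120,50),(80,255,255)),('blue',(108,140,60),(125,255,255))):
        n,l,st,c=cv2.connectedComponentsWithStats(cv2.inRange(hsv,lo,hi))
        for i in range(1,n):
            if st[i,4]>25: print(f,name,st[i],c[i].round(1),back(d,c[i],58).round(1))
a=load('scene0')['pixels'][160:262,195:390];b=load('side0')['pixels'][215:310,250:345]
A=cv2.resize(a,None,fx=4,fy=4,interpolation=2);cv2.imwrite('pics/cropA.png',A[:,:,::-1])
B=cv2.resize(b,None,fx=6,fy=6,interpolation=2);cv2.imwrite('pics/cropB.png',B[:,:,::-1])
E
```

```text
scene0 tray@z22 ((555.0906982421875, -159.04412841796875), (192.20794677734375, 99.9974594116211), 80.59982299804688) 1923
scene0 red [362 167  13  14  63] [366.8 171.9] [549.9 255.7  58. ]
scene0 red [328 176  12  15  55] [332.4 181. ] [534.3 146.3  58. ]
scene0 green [310 182  12  18 112] [315.  189.6] [539.5  85.2  58. ]
scene0 blue [511 161  12   9  37] [516.8 164.9] [731.8 674.6  58. ]
scene0 blue [345 172  12  18 110] [350.  179.6] [552.9 195.2  58. ]
scene0 blue [491 174  42  50 477] [512.  197.8] [820.5 567.3  58. ]
scene0 blue [535 180  25  24 153] [548.6 191.1] [850.1 679.8  58. ]
scene0 blue [527 198  14  13  55] [533.4 204.6] [866.4 602.7  58. ]Traceback (most recent call last):
  File "<stdin>", line 6, in <module>
cv2.error: OpenCV(4.12.0) /io/opencv/modules/imgproc/src/convhull.cpp:143: error: (-215:Assertion failed) total >= 0 && (depth == CV_32F || depth == CV_32S) in function 'convexHull'
```

```bash
python3 - <<'E'
from h import *
for f,tr in(('scene0',(200,205,285,260)),('side0',(270,155,325,210))):
    d=load(f);hsv=cv2.cvtColor(d['pixels'],cv2.COLOR_RGB2HSV)
    m=cv2.inRange(hsv,(2,215,100),(16,255,255));M=np.zeros_like(m);x0,y0,x1,y1=tr;M[y0:y1,x0:x1]=m[y0:y1,x0:x1]
    pts=np.argwhere(M)[:,::-1]
    if len(pts):
        W=np.array([back(d,p,22)[:2] for p in pts],np.float32);print(f,'tray@z22',cv2.minAreaRect(W),len(pts))
    else: print(hsv[190,295],hsv[175,308])
a=load('scene0')['pixels'][140:262,195:390];b=load('side0')['pixels'][215:310,250:345]
A=cv2.resize(a,None,fx=4,fy=4,interpolation=2);cv2.imwrite('pics/cropA.png',A[:,:,::-1])
B=cv2.resize(b,None,fx=6,fy=6,interpolation=2);cv2.imwrite('pics/cropB.png',B[:,:,::-1])
E
```

```text
scene0 tray@z22 ((559.5300903320312, -160.187744140625), (174.7511749267578, 98.91436004638672), 80.52421569824219) 13
[ 13 169 241] [ 13 169 242]
```

View pics/cropA.png

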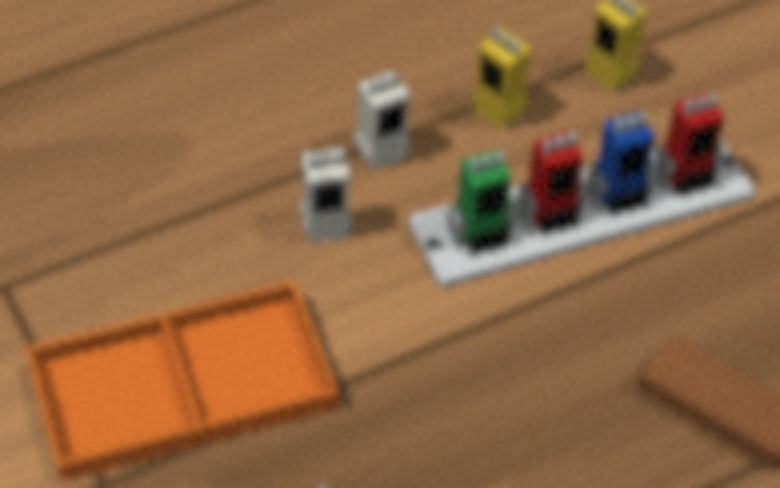

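View pics/cropB.png

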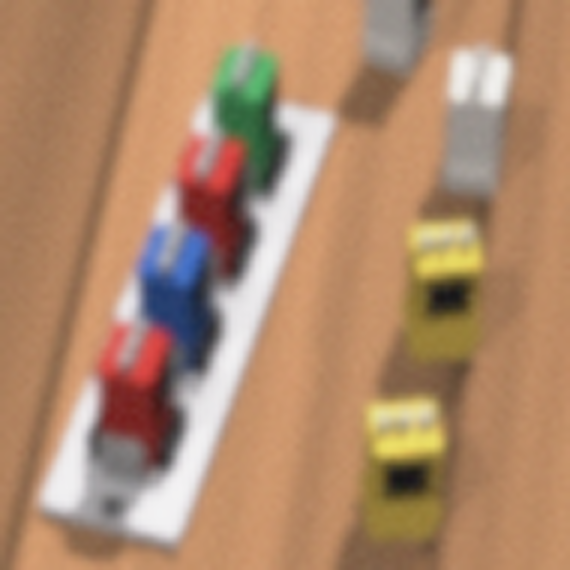

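The crops confirm the picks: in the strip the order from the tray side is green, red, blue, red, and both reds sit in clips 1 and 3 of that order. The near tray measures about 192 × 100 mm with two bays, so it's the right one. Next I'll get the strip's pose and the poses of the reds.

```bash
python3 - <<'E'
from h import *
A=lambda p:(195+(p[0]-1.5)/4,140+(p[1]-1.5)/4)
B=lambda p:(250+(p[0]-2.5)/6,215+(p[1]-2.5)/6)
da,db=load('scene0'),load('side0')
for p in((412,217),(445,281),(754,188)):print('A',back(da,A(p),10).round(1))
for p in((40,503),(178,545),(335,118)):print('B',back(db,B(p),10).round(1))
# tops (block top centre z=82) visible; triangulate bits/top centre
def tri(pa,pb):
    return min(((np.linalg.norm(back(da,A(pa),z)[:2]-back(db,B(pb),z)[:2]),z,(back(da,A(pa),z)+back(db,B(pb),z))[:2].round(1)/2) for z in range(60,100)),key=lambda t:t[0])
for n,pa,pb in(('green',(485,163),(243,75)),('red1',(556,144),(213,160)),('blue',(627,125),(177,245)),('red2',(698,107),(133,345))):
    print(n,tri(pa,pb),'z85:',back(da,A(pa),85).round(1)[:2],back(db,B(pb),85).round(1)[:2])
f='side0';d=db;hsv=cv2.cvtColor(d['pixels'],cv2.COLOR_RGB2HSV);m=cv2.inRange(hsv,(5,150,100),(15,255,255));M=m*0;M[155:210,270:325]=m[155:210,270:325]
n,l,st,c=cv2.connectedComponentsWithStats(M);print(st)
i=1+st[1:,4].argmax();print(cv2.minAreaRect(np.array([back(d,p,22)[:2] for p in np.argwhere(l==i)[:,::-1]],np.float32)))
w=load('wrist0');print(np.array(w['mount']).round(3),w['intrinsics'])
E
```

```text
A [496.4  53.9  10. ]
A [560.3  46.2  10. ]
A [589.  297.5  10. ]
B [586.7 296.4  10. ]
B [521.2 307.7  10. ]
B [488.4  53.2  10. ]
green (np.float64(0.6070688422780544), 82, array([527.85,  92.6 ])) z85: [530.2  91.3] [527.2  94.8]
red1 (np.float64(3.2657335474410125), 82, array([534.15, 146.2 ])) z85: [537.6 145.5] [532.4 147.6]
blue (np.float64(5.637716177994888), 84, array([542.25, 199.55])) z85: [545.2 200.7] [540.  198.4]
red2 (np.float64(4.161093211712188), 84, array([551.15, 256.  ])) z85: [553.7 256.4] [549.2 255.6]
[[     0      0    560    420 233687]
 [   273    158     48     51   1513]]
((546.7216186523438, -149.6745147705078), (211.84423828125, 105.83927154541016), 80.6806640625)
[[-1.0000e-03 -9.5000e-01 -3.1100e-01  8.0476e+01]
 [ 1.0000e+00 -0.0000e+00 -1.0000e-03 -1.8000e-02]
 [ 1.0000e-03 -3.1100e-01  9.5000e-01 -1.4273e+02]
 [ 0.0000e+00  0.0000e+00  0.0000e+00  1.0000e+00]] [[325.1922621    0.         279.26167669]
 [  0.         325.1922621  211.02406636]
 [  0.           0.           1.        ]]
```

```bash
cat >> h.py <<'E'
from scipy.spatial.transform import Rotation as Ro
def TR(s):
    q=np.array(s['orientation']);return Ro.from_quat(q[[1,2,3,0]]).as_matrix()
def delta(target,yaw_y=None):
    "tool-axis shift to world target, turn to bring tool y to angle yaw_y (deg)"
    s=robot.sense();R=TR(s);a=np.degrees(np.arctan2(R[1,1],R[0,1]))
    print('clock',s['clock'],'pos',s['position'].round(1),'yaw_y',a.round(2),'d',(R.T@(np.array(target)-s['position'])).round(1),'turn',None if yaw_y is None else np.radians(a-yaw_y).round(3),'gap',round(s['finger_gap'],3))
def wback(d,uv,z):
    K=d['intrinsics'];p=(np.array(uv)-[K[0][2],K[1][2]])/K[0][0];r=np.linalg.norm(p)+1e-12
    M=np.array(d['mount']);c=np.array([*(p/r*np.sin(r)),np.cos(r)]);R=TR(d['s'])
    o=np.array(d['s']['position'])+R@M[:3,3];v=R@M[:3,:3]@c;return o+v*(z-o[2])/v[2]
def wproj(d,X):
    M=np.array(d['mount']);K=d['intrinsics'];t=TR(d['s']).T@(np.array(X,float)-d['s']['position']);c=M[:3,:3].T@(t-M[:3,3])
    h=np.hypot(c[0],c[1])+1e-12;th=np.arctan2(h,c[2]);return np.array([K[0][2],K[1][2]])+K[0][0]*th*c[:2]/h
E
python3 -c "
from h import *
delta([536,147,170],-7.2)"
```

```text
clock 0.15 pos [247.7 627.8 230.7] yaw_y 68.47 d [-444.6 -341.3   61. ] turn 1.321 gap 0.999
```

>>> send_rows([
  {"dx": -50,"dy": -38,"dz": 7,"turn": 0.15},
  {"dx": -99,"dy": -76,"dz": 14,"turn": 0.3},
  {"dx": -148,"dy": -114,"dz": 20,"turn": 0.45},
  {"dx": -198,"dy": -152,"dz": 27,"turn": 0.6},
  {"dx": -247,"dy": -190,"dz": 34,"turn": 0.75},
  {"dx": -297,"dy": -228,"dz": 40,"turn": 0.9},
  {"dx": -346,"dy": -266,"dz": 47,"turn": 1.05},
  {"dx": -396,"dy": -304,"dz": 54,"turn": 1.2},
], jaw=-1)

```text
clock: 1.15
position: [504.1, 199.7, 177.4]
orientation: [0.0, 0.711, 0.704, 0.0]
ft_force: [1.3, 0.6, 0.9]
finger_gap: 1.001
gripper_force: 0.0
```

```bash
python3 -c "
from h import *
delta([536,147,170],-7.2)"
```

```text
clock 1.15 pos [504.1 199.7 177.4] yaw_y -0.57 d [-52.4  32.4   7.4] turn 0.116 gap 1.001
```

>>> send_rows([
  {"dx": -26,"dy": 16,"dz": 4,"turn": 0.06},
  {"dx": -52,"dy": 32,"dz": 7,"turn": 0.12},
  {"dx": -52,"dy": 32,"dz": 7,"turn": 0.12},
  {"dx": -52,"dy": 32,"dz": 7,"turn": 0.12},
  {"dx": -52,"dy": 32,"dz": 7,"turn": 0.12},
  {"dx": -52,"dy": 32,"dz": 7,"turn": 0.12},
  {"dx": -52,"dy": 32,"dz": 7,"turn": 0.12},
  {"dx": -52,"dy": 32,"dz": 7,"turn": 0.12},
])

```text
clock: 2.15
position: [535.1, 149.6, 170.6]
orientation: [0.0, 0.75, 0.662, 0.0]
ft_force: [1.1, 0.5, -1.2]
finger_gap: 0.997
gripper_force: 0.0
```

```bash
python3 - <<'E'
from h import *
shot('wrist','w1');d=load('w1')
delta([536,147,170],-7.2)
for n,p in(('red1',(536.5,147.2)),('red2',(550.5,258.3)),('green',(529.5,92))):
    print(n,wproj(d,[*p,82]).round(0))
hsv=cv2.cvtColor(d['pixels'],cv2.COLOR_RGB2HSV)
E
```

```text
clock 2.2 pos [535.1 149.5 170.6] yaw_y -7.15 d [-2.4  1.2  0.6] turn 0.001 gap 1.0
red1 [283. 219.]
red2 [283.  66.]
green [282. 283.]
```

View pics/w1.png

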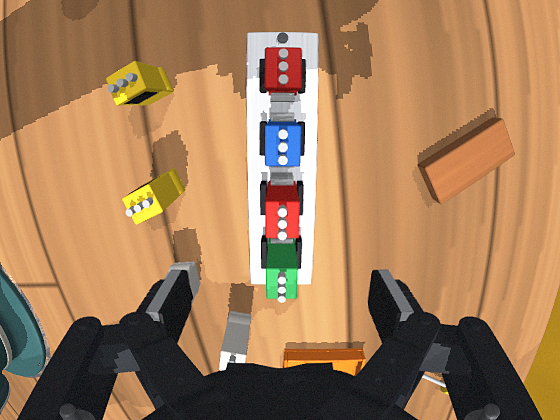

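The wrist view has the strip vertical in the image with clear finger room on both sides. The bits read red far (283,67), blue (283,147), red near (282,224) and green (282,288).

```bash
python3 - <<'E'
from h import *
d=load('w1');hsv=cv2.cvtColor(d['pixels'],cv2.COLOR_RGB2HSV)
for n,p in(('red2',(283,67)),('blue',(283,147)),('red1',(282.3,224)),('green',(281.5,288))):print(n,wback(d,p,91).round(1))
for n,p in(('TL',(248,33)),('TR',(319,33)),('BR',(313,284)),('BL',(250,282))):print(n,wback(d,p,10).round(1))
# strip edges at far and mid rows
g=d['pixels'].astype(int);br=(g.min(2)>170)
for r in(45,110,250,275):
    c=np.where(br[r,235:330])[0]+235;print(r,c.min(),c.max(),wback(d,(c.min(),r),10).round(1)[:2],wback(d,(c.max(),r),10).round(1)[:2])
E
```

```text
red2 [550.3 256.5  91. ]
blue [543.5 202.   91. ]
red1 [536.2 146.4  91. ]
green [528.9  92.3  91. ]
TL [525.  303.6  10. ]
TR [589.5 295.8  10. ]
BR [557.8  43.   10. ]
BL [490.5  54.2  10. ]
45 247 317 [522.7 292.1] [586.1 284.3]
110 247 317 [514.7 231. ] [578.7 223.1]
250 250 312 [496.7  92. ] [560.1  84. ]
275 250 311 [491.9  62.8] [556.5  54.6]
```

>>> send_rows([
  {"dx": -2.5,"dy": 1.5,"dz": 15,"turn": 0.004},
  {"dx": -2.5,"dy": 1.5,"dz": 40,"turn": 0.004},
  {"dx": -2.5,"dy": 1.5,"dz": 65,"turn": 0.004},
  {"dx": -2.5,"dy": 1.5,"dz": 90,"turn": 0.004},
  {"dx": -2.5,"dy": 1.5,"dz": 110,"turn": 0.004},
  {"dx": -2.5,"dy": 1.5,"dz": 125,"turn": 0.004},
  {"dx": -2.5,"dy": 1.5,"dz": 134.6,"turn": 0.004},
  {"dx": -2.5,"dy": 1.5,"dz": 134.6,"turn": 0.004},
])

```text
clock: 3.2
position: [536.2, 146.8, 35.6]
orientation: [-0.0, 0.751, 0.66, -0.0]
ft_force: [-0.7, 0.4, 0.2]
finger_gap: 0.994
gripper_force: 0.0
```

```bash
python3 -c "
from h import *
delta([536.3,146.8,36],-7.4)"
```

```text
clock 3.2 pos [536.2 146.8  35.6] yaw_y -7.39 d [ 0.   0.1 -0.4] turn 0.0 gap 0.994
```

Right on target, so I'll close the jaws.

>>> send_rows([
  {"dz": 0},
  {"dz": 0},
  {"dz": 0},
  {"dz": 0},
  {"dz": 0},
  {"dz": 0},
  {"dz": 0},
  {"dz": 0},
], jaw=1, newtons=50)

```text
schema error: expected keys dx, dy, dz, turn
```

>>> send_rows([
  {"dx": 0,"dy": 0,"dz": 0,"turn": 0},
  {"dx": 0,"dy": 0,"dz": 0,"turn": 0},
  {"dx": 0,"dy": 0,"dz": 0,"turn": 0},
  {"dx": 0,"dy": 0,"dz": 0,"turn": 0},
  {"dx": 0,"dy": 0,"dz": 0,"turn": 0},
  {"dx": 0,"dy": 0,"dz": 0,"turn": 0},
  {"dx": 0,"dy": 0,"dz": 0,"turn": 0},
  {"dx": 0,"dy": 0,"dz": 0,"turn": 0},
], jaw=1, newtons=50)

```text
clock: 4.2
position: [536.5, 146.8, 36.3]
orientation: [0.0, 0.751, 0.66, 0.0]
ft_force: [-0.9, -0.2, 5.4]
finger_gap: 0.296
gripper_force: 49.6
```

>>> send_rows([
  {"dx": 0,"dy": 0,"dz": -4,"turn": 0},
  {"dx": 0,"dy": 0,"dz": -9,"turn": 0},
  {"dx": 0,"dy": 0,"dz": -14,"turn": 0},
  {"dx": 0,"dy": 0,"dz": -20,"turn": 0},
  {"dx": 0,"dy": 0,"dz": -28,"turn": 0},
  {"dx": 0,"dy": 0,"dz": -40,"turn": 0},
  {"dx": 0,"dy": 0,"dz": -56,"turn": 0},
  {"dx": 0,"dy": 0,"dz": -75,"turn": 0},
])

```text
clock: 5.2
position: [536.4, 146.8, 112.4]
orientation: [0.0, 0.751, 0.66, 0.0]
ft_force: [-1.1, -0.7, -1.1]
finger_gap: 0.296
gripper_force: 49.7
```

>>> send_rows([
  {"dx": 0,"dy": 0,"dz": -15,"turn": 0},
  {"dx": 0,"dy": 0,"dz": -30,"turn": 0},
  {"dx": 0,"dy": 0,"dz": -40,"turn": 0},
  {"dx": 0,"dy": 0,"dz": -45,"turn": 0},
  {"dx": 0,"dy": 0,"dz": -45,"turn": 0},
  {"dx": 0,"dy": 0,"dz": -45,"turn": 0},
  {"dx": 0,"dy": 0,"dz": -45,"turn": 0},
  {"dx": 0,"dy": 0,"dz": -45,"turn": 0},
])

```text
clock: 6.2
position: [536.3, 146.8, 155.7]
orientation: [-0.0, 0.751, 0.66, -0.0]
ft_force: [-0.6, 0.5, -0.7]
finger_gap: 0.3
gripper_force: 49.7
```

```bash
python3 - <<'E'
from h import *
shot('wrist','w2');d=load('w2');shot('side','s2');shot('scene','c2')
delta([536.3,146.8,156],-7.4)
a=d['pixels'];b=load('s2')['pixels'][150:310,235:345];b=cv2.resize(b,(289,420));cv2.imwrite('pics/c2v.png',cv2.resize(np.hstack([a[:,130:430],b]),None,fx=1.3,fy=1.3)[:,:,::-1])
E
```

```text
clock 6.35 pos [536.3 146.8 155.9] yaw_y -7.39 d [ 0.  -0.  -0.1] turn 0.0 gap 0.3
```

View pics/c2v.png

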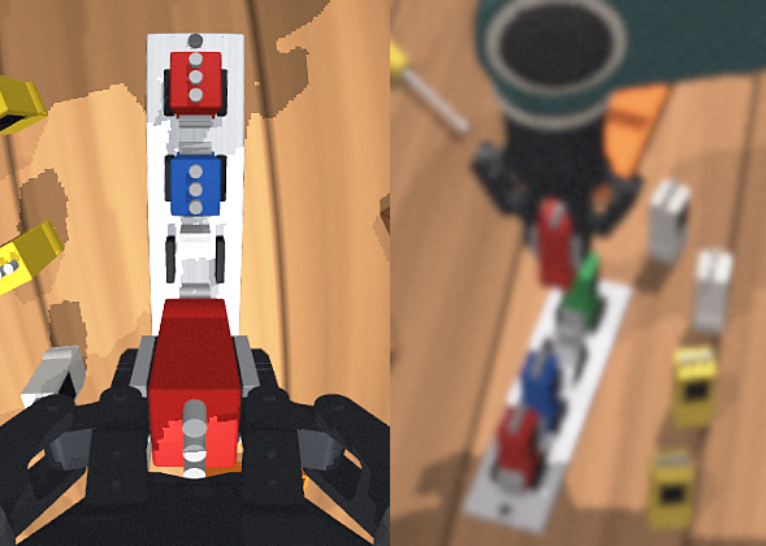

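The cassette is out and hanging straight; blue and the far red are still seated. I'll check for slip in the grip and refine the tray pose using the tray corner seen in w1.

```bash
python3 - <<'E'
from h import *
d=load('w2');p=d['s']['position'];print('mid bit expected',wproj(d,[p[0],p[1],p[2]+91-36.2]),'if slipped 5',wproj(d,[p[0],p[1],p[2]+91-41.2]))
d=load('w1');t=np.array([wback(d,q,22)[:2] for q in((285,347),(364,347))]);print(t.round(1),np.linalg.norm(t[1]-t[0]))
# model-projection scan of tray outline vs orange mask in both views
best=[]
from scipy.optimize import minimize
V=[]
for f,w in(('scene0',(195,200,290,265)),('side0',(265,150,330,215))):
    d=load(f);h=cv2.cvtColor(d['pixels'],cv2.COLOR_RGB2HSV);m=cv2.inRange(h,(3,175 if f=='scene0' else 150,90),(15,255,255))
    k=m*0;k[w[1]:w[3],w[0]:w[2]]=m[w[1]:w[3],w[0]:w[2]];V.append((d,k))
C=np.array([[sx*51,sy*98,z] for sx in(-1,1) for sy in(-1,1) for z in(0,22)])
def cost(v):
    R=Ro.from_euler('z',v[2]).as_matrix();s=0
    for d,k in V:
        hull=cv2.convexHull(proj(d,C@R.T+[v[0],v[1],0]).astype(np.float32))
        im=k*0;cv2.fillConvexPoly(im,(hull*16).round().astype(int),255,cv2.LINE_AA,4);s+=np.abs(im.astype(float)-k).sum()/255
    return s
r=minimize(cost,[552,-158,np.radians(-9.4)],method='Nelder-Mead',options=dict(initial_simplex=[[552,-158,-.164],[560,-158,-.164],[552,-150,-.164],[552,-158,-.12]]))
v=r.x;print(v[:2],np.degrees(v[2]),r.fun)
y=np.array([-np.sin(v[2]),np.cos(v[2])]);L,Rr=v[:2]+48*y,v[:2]-48*y;print('left',L,'right',Rr)
delta([*Rr,156],np.degrees(v[2]))
E
```

```text
mid bit expected [281.46675848 347.71350535] if slipped 5 [281.39339881 338.78937808]
[[518.  -33.3]
 [612.3 -50.3]] 95.7736547939454
[ 549.30448006 -158.99472107] -9.232036729604566 414.1372549019608
left [ 557.00526965 -111.6164788 ] right [ 541.60369048 -206.37296333]
clock 6.35 pos [536.3 146.8 155.9] yaw_y -7.39 d [-3.495e+02  5.070e+01 -1.000e-01] turn 0.032 gap 0.3
```

```bash
python3 -c "
from h import *
print(back(load('scene0'),(120,290),0),back(load('side0'),(314,122),0))"
```

```text
[ 563.47563431 -500.2739718     0.        ] [ 537.09319512 -486.42614492    0.        ]
```

>>> send_rows([
  {"dx": -25,"dy": 4,"dz": 0,"turn": 0.003},
  {"dx": -68,"dy": 10,"dz": 0,"turn": 0.006},
  {"dx": -115,"dy": 17,"dz": 0,"turn": 0.01},
  {"dx": -165,"dy": 24,"dz": 0,"turn": 0.016},
  {"dx": -215,"dy": 31,"dz": 0,"turn": 0.02},
  {"dx": -265,"dy": 38,"dz": 0,"turn": 0.024},
  {"dx": -310,"dy": 45,"dz": 0,"turn": 0.03},
  {"dx": -349,"dy": 50,"dz": 0,"turn": 0.032},
])

```text
clock: 7.35
position: [540.8, -207.5, 155.9]
orientation: [0.0, 0.762, 0.648, 0.0]
ft_force: [0.5, 0.5, -0.2]
finger_gap: 0.3
gripper_force: 49.8
```

>>> send_rows([
  {"dx": 0,"dy": 0,"dz": 0,"turn": 0},
  {"dx": 0,"dy": 0,"dz": 15,"turn": 0},
  {"dx": 0,"dy": 0,"dz": 35,"turn": 0},
  {"dx": 0,"dy": 0,"dz": 55,"turn": 0},
  {"dx": 0,"dy": 0,"dz": 70,"turn": 0},
  {"dx": 0,"dy": 0,"dz": 80,"turn": 0},
  {"dx": 0,"dy": 0,"dz": 80,"turn": 0},
  {"dx": 0,"dy": 0,"dz": 80,"turn": 0},
])

```text
clock: 8.35
position: [541.3, -205.9, 76.6]
orientation: [0.0, 0.762, 0.648, 0.0]
ft_force: [0.2, 0.4, 0.4]
finger_gap: 0.3
gripper_force: 49.8
```

```bash
python3 - <<'E'
from h import *
delta([541.6,-206.4,30.3],-9.2)
a=shot('scene','c3')['pixels'][190:270,180:300];b=shot('side','s3')['pixels'][130:220,255:345]
cv2.imwrite('pics/v3.png',np.hstack([cv2.resize(a,(480,320)),cv2.resize(b,(320,320))])[:,:,::-1])
E
```

```text
clock 8.35 pos [ 541.3 -205.9   76.6] yaw_y -9.23 d [-0.4  0.3 46.3] turn -0.0 gap 0.3
```

View pics/v3.png

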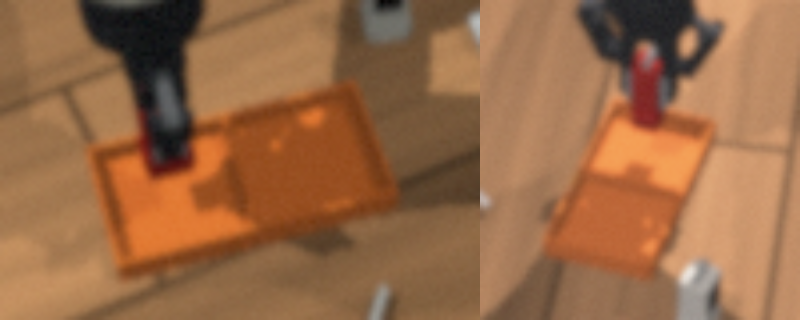

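The cassette hangs over the far bay, about 46 mm above its floor. I'll lower it gently.

>>> send_rows([
  {"dx": 0,"dy": 0,"dz": 10,"turn": 0},
  {"dx": 0,"dy": 0,"dz": 22,"turn": 0},
  {"dx": 0,"dy": 0,"dz": 32,"turn": 0},
  {"dx": 0,"dy": 0,"dz": 39,"turn": 0},
  {"dx": 0,"dy": 0,"dz": 43,"turn": 0},
  {"dx": 0,"dy": 0,"dz": 45,"turn": 0},
  {"dx": 0,"dy": 0,"dz": 46,"turn": 0},
  {"dx": 0,"dy": 0,"dz": 46,"turn": 0},
])

```text
clock: 9.45
position: [541.2, -205.8, 30.4]
orientation: [0.0, 0.762, 0.648, 0.0]
ft_force: [-0.8, -1.2, 2.0]
finger_gap: 0.299
gripper_force: 50.2
```

>>> send_rows([
  {"dx": 0,"dy": 0,"dz": 0.5,"turn": 0},
  {"dx": 0,"dy": 0,"dz": 0.7,"turn": 0},
  {"dx": 0,"dy": 0,"dz": 0.7,"turn": 0},
  {"dx": 0,"dy": 0,"dz": 0.7,"turn": 0},
  {"dx": 0,"dy": 0,"dz": 0.7,"turn": 0},
  {"dx": 0,"dy": 0,"dz": 0.7,"turn": 0},
  {"dx": 0,"dy": 0,"dz": 0.7,"turn": 0},
  {"dx": 0,"dy": 0,"dz": 0.7,"turn": 0},
], newtons=20)

```text
clock: 10.45
position: [541.2, -205.8, 30.3]
orientation: [0.0, 0.762, 0.648, 0.0]
ft_force: [-5.3, 2.2, 10.4]
finger_gap: 0.296
gripper_force: 51.6
```

>>> send_rows([
  {"dx": 0,"dy": 0,"dz": 0,"turn": 0},
  {"dx": 0,"dy": 0,"dz": 0,"turn": 0},
  {"dx": 0,"dy": 0,"dz": 0,"turn": 0},
  {"dx": 0,"dy": 0,"dz": 0,"turn": 0},
  {"dx": 0,"dy": 0,"dz": 0,"turn": 0},
  {"dx": 0,"dy": 0,"dz": 0,"turn": 0},
  {"dx": 0,"dy": 0,"dz": 0,"turn": 0},
  {"dx": 0,"dy": 0,"dz": 0,"turn": 0},
], jaw=-1)

```text
clock: 11.45
position: [541.0, -205.8, 29.2]
orientation: [0.0, 0.762, 0.648, -0.0]
ft_force: [-0.3, 0.5, 0.2]
finger_gap: 1.004
gripper_force: 0.0
```

>>> send_rows([
  {"dx": 0,"dy": 0,"dz": -5,"turn": 0},
  {"dx": 0,"dy": 0,"dz": -20,"turn": 0},
  {"dx": 0,"dy": 0,"dz": -40,"turn": 0},
  {"dx": 0,"dy": 0,"dz": -70,"turn": 0},
  {"dx": 0,"dy": 0,"dz": -100,"turn": 0},
  {"dx": 0,"dy": 0,"dz": -125,"turn": 0},
  {"dx": 0,"dy": 0,"dz": -140,"turn": 0},
  {"dx": 0,"dy": 0,"dz": -140,"turn": 0},
])

```text
clock: 12.45
position: [541.4, -205.9, 170.7]
orientation: [0.001, 0.762, 0.648, 0.0]
ft_force: [-0.7, 0.3, -0.0]
finger_gap: 0.996
gripper_force: 0.0
```

```bash
python3 - <<'E'
from h import *
delta([550.5,257,170],-7.4)
shot('wrist','w4');d=load('w4');shot('side','s4');shot('scene','c4')
a=d['pixels'][:,130:430];b=load('s4')['pixels'][130:220,255:345];b=cv2.resize(b,(420,420))
cv2.imwrite('pics/v4.png',np.hstack([a,b])[:,:,::-1])
print('expected mid bit',wproj(d,[541.3,-206,85]))
E
```

```text
clock 12.45 pos [ 541.4 -205.9  170.7] yaw_y -9.23 d [ 4.584e+02 -6.520e+01  3.000e-01] turn -0.032 gap 0.996
expected mid bit [279.97234351 217.31783812]
```

View pics/v4.png

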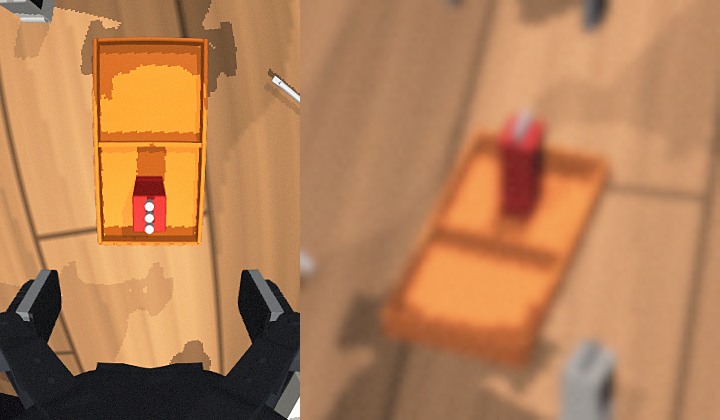

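The first cassette stands upright in the far bay, with its middle bit at (280,217) as predicted. Now for the second red.

```bash
python3 - <<'E'
from h import *
d=load('w4');P=np.array([wback(d,q,22)[:2] for q in((224,39),(338,38),(333,243),(228,243))]);print(P.round(1),P.mean(0))
y=P[:2].mean(0)-P[2:].mean(0);print(np.linalg.norm(y));y/=np.linalg.norm(y);print('left',P.mean(0)+48*y,'right',P.mean(0)-48*y)
E
```

```text
[[ 516.   -56. ]
 [ 615.6  -71. ]
 [ 585.4 -262.9]
 [ 483.1 -246.1]] [ 550.03044879 -159.00196649]
193.59946277635615
left [ 557.84687569 -111.64266465] right [ 542.21402189 -206.36126832]
```

>>> send_rows([
  {"dx": 25,"dy": -4,"dz": 0,"turn": -0.004},
  {"dx": 75,"dy": -11,"dz": 0,"turn": -0.008},
  {"dx": 130,"dy": -18,"dz": 0,"turn": -0.012},
  {"dx": 185,"dy": -26,"dz": 0,"turn": -0.016},
  {"dx": 240,"dy": -34,"dz": 0,"turn": -0.02},
  {"dx": 295,"dy": -42,"dz": 0,"turn": -0.024},
  {"dx": 350,"dy": -50,"dz": 0,"turn": -0.028},
  {"dx": 400,"dy": -57,"dz": 0,"turn": -0.032},
])

```text
clock: 13.6
position: [548.3, 200.1, 168.2]
orientation: [-0.0, 0.751, 0.66, -0.001]
ft_force: [0.1, 0.7, 0.5]
finger_gap: 1.002
gripper_force: 0.0
```

>>> send_rows([
  {"dx": 35,"dy": -5,"dz": 0,"turn": 0},
  {"dx": 58,"dy": -8,"dz": 0,"turn": 0},
  {"dx": 58,"dy": -8,"dz": 0,"turn": 0},
  {"dx": 58,"dy": -8,"dz": 15,"turn": 0},
  {"dx": 58,"dy": -8,"dz": 30,"turn": 0},
  {"dx": 58,"dy": -8,"dz": 40,"turn": 0},
  {"dx": 58,"dy": -8,"dz": 40,"turn": 0},
  {"dx": 58,"dy": -8,"dz": 40,"turn": 0},
])

```text
clock: 14.6
position: [548.6, 256.7, 129.6]
orientation: [0.0, 0.751, 0.66, 0.0]
ft_force: [-0.0, 0.2, -0.1]
finger_gap: 0.997
gripper_force: 0.0
```

```bash
python3 - <<'E'
from h import *
delta([550.5,257,36],-7.4)
shot('wrist','w5');d=load('w5');print('expect red2 bit',wproj(d,[550.5,257,91]))
x,y=wproj(d,[550.5,257,85]).astype(int);c=d['pixels'][y-45:y+45,x-60:x+60];g=cv2.cvtColor(c,cv2.COLOR_RGB2HSV)
m=cv2.inRange(g,(0,0,110),(180,70,255));n,l,st,ce=cv2.connectedComponentsWithStats(m)
for i in range(1,n):
    if 15<st[i,4]<400:
        q=ce[i]+[x-60,y-45];print(st[i,4],q.round(1),wback(d,q,91).round(1))
E
```

```text
clock 14.6 pos [548.6 256.7 129.6] yaw_y -7.41 d [ 0.6  1.8 93.6] turn -0.0 gap 0.997
expect red2 bit [283.52346975 241.93551121]
398 [283.1 240.4] [550.4 258.   91. ]
```

>>> send_rows([
  {"dx": 1,"dy": 1.8,"dz": 10,"turn": 0},
  {"dx": 1,"dy": 1.8,"dz": 28,"turn": 0},
  {"dx": 1,"dy": 1.8,"dz": 48,"turn": 0},
  {"dx": 1,"dy": 1.8,"dz": 68,"turn": 0},
  {"dx": 1,"dy": 1.8,"dz": 82,"turn": 0},
  {"dx": 1,"dy": 1.8,"dz": 90,"turn": 0},
  {"dx": 1,"dy": 1.8,"dz": 93.5,"turn": 0},
  {"dx": 1,"dy": 1.8,"dz": 93.5,"turn": 0},
])

```text
clock: 15.65
position: [550.5, 257.6, 36.0]
orientation: [0.0, 0.751, 0.66, 0.0]
ft_force: [0.2, -0.1, -0.5]
finger_gap: 0.999
gripper_force: 0.0
```

>>> send_rows([
  {"dx": 0,"dy": 0,"dz": 0,"turn": 0},
  {"dx": 0,"dy": 0,"dz": 0,"turn": 0},
  {"dx": 0,"dy": 0,"dz": 0,"turn": 0},
  {"dx": 0,"dy": 0,"dz": 0,"turn": 0},
  {"dx": 0,"dy": 0,"dz": 0,"turn": 0},
  {"dx": 0,"dy": 0,"dz": 0,"turn": 0},
  {"dx": 0,"dy": 0,"dz": 0,"turn": 0},
  {"dx": 0,"dy": 0,"dz": 0,"turn": 0},
], jaw=1, newtons=50)

```text
clock: 16.65
position: [550.4, 257.6, 35.9]
orientation: [0.0, 0.751, 0.66, 0.0]
ft_force: [0.2, -1.2, 4.5]
finger_gap: 0.298
gripper_force: 52.9
```

>>> send_rows([
  {"dx": 0,"dy": 0,"dz": -4,"turn": 0},
  {"dx": 0,"dy": 0,"dz": -9,"turn": 0},
  {"dx": 0,"dy": 0,"dz": -14,"turn": 0},
  {"dx": 0,"dy": 0,"dz": -20,"turn": 0},
  {"dx": 0,"dy": 0,"dz": -28,"turn": 0},
  {"dx": 0,"dy": 0,"dz": -40,"turn": 0},
  {"dx": 0,"dy": 0,"dz": -56,"turn": 0},
  {"dx": 0,"dy": 0,"dz": -75,"turn": 0},
])

```text
clock: 17.65
position: [550.3, 257.5, 112.2]
orientation: [0.0, 0.751, 0.66, 0.0]
ft_force: [-0.1, 0.5, 0.7]
finger_gap: 0.299
gripper_force: 52.3
```

>>> send_rows([
  {"dx": 0,"dy": 0,"dz": -15,"turn": 0},
  {"dx": 0,"dy": 0,"dz": -30,"turn": 0},
  {"dx": 0,"dy": 0,"dz": -40,"turn": 0},
  {"dx": 0,"dy": 0,"dz": -45,"turn": 0},
  {"dx": 0,"dy": 0,"dz": -45,"turn": 0},
  {"dx": 0,"dy": 0,"dz": -45,"turn": 0},
  {"dx": 0,"dy": 0,"dz": -45,"turn": 0},
  {"dx": 0,"dy": 0,"dz": -45,"turn": 0},
])

```text
clock: 18.65
position: [550.2, 257.5, 155.4]
orientation: [-0.0, 0.751, 0.66, -0.0]
ft_force: [-0.5, 0.1, -1.6]
finger_gap: 0.3
gripper_force: 52.3
```

```bash
python3 - <<'E'
from h import *
delta([557.8,-111.6,156],-9.2)
shot('wrist','w6');d=load('w6');p=d['s']['position']
print('mid bit expected',wproj(d,[p[0],p[1],p[2]+91-36]),'w2-style check')
# compare with w2 picture: same pose relative to the cassette
a=cv2.cvtColor(load('w2')['pixels'],6+1)[290:380,230:330];b=cv2.cvtColor(d['pixels'],7)
r=cv2.matchTemplate(b,a,cv2.TM_CCOEFF_NORMED);print(cv2.minMaxLoc(r))
E
```

```text
clock 18.65 pos [550.2 257.5 155.4] yaw_y -7.39 d [-365.1   55.    -0.5] turn 0.032 gap 0.3
mid bit expected [281.4616879  348.09427174] w2-style check
(-0.45069241523742676, 0.9246722459793091, (107, 130), (230, 290))
```

The grip looks identical to the first one (template match at the same pixel). I'll carry it to the near bay.

>>> send_rows([
  {"dx": -25,"dy": 4,"dz": 0,"turn": 0.003},
  {"dx": -70,"dy": 11,"dz": 0,"turn": 0.006},
  {"dx": -120,"dy": 18,"dz": 0,"turn": 0.01},
  {"dx": -172,"dy": 26,"dz": 0,"turn": 0.016},
  {"dx": -225,"dy": 34,"dz": 0,"turn": 0.02},
  {"dx": -276,"dy": 42,"dz": 0,"turn": 0.024},
  {"dx": -324,"dy": 49,"dz": 0,"turn": 0.03},
  {"dx": -365,"dy": 55,"dz": 0,"turn": 0.032},
])

```text
clock: 19.7
position: [557.7, -113.4, 155.8]
orientation: [0.0, 0.762, 0.648, 0.0]
ft_force: [0.1, 0.0, -0.4]
finger_gap: 0.299
gripper_force: 52.3
```

>>> send_rows([
  {"dx": 0,"dy": 0,"dz": 0,"turn": 0},
  {"dx": 0,"dy": 0,"dz": 15,"turn": 0},
  {"dx": 0,"dy": 0,"dz": 35,"turn": 0},
  {"dx": 0,"dy": 0,"dz": 55,"turn": 0},
  {"dx": 0,"dy": 0,"dz": 70,"turn": 0},
  {"dx": 0,"dy": 0,"dz": 80,"turn": 0},
  {"dx": 0,"dy": 0,"dz": 80,"turn": 0},
  {"dx": 0,"dy": 0,"dz": 80,"turn": 0},
])

```text
clock: 20.7
position: [558.2, -111.6, 76.4]
orientation: [0.0, 0.762, 0.648, 0.0]
ft_force: [0.6, -0.1, -0.6]
finger_gap: 0.295
gripper_force: 52.3
```

```bash
python3 -c "
from h import *
delta([557.8,-111.6,30],-9.2)"
```

```text
clock 20.7 pos [ 558.2 -111.6   76.4] yaw_y -9.22 d [-0.1 -0.5 46.4] turn -0.0 gap 0.295
```

>>> send_rows([
  {"dx": 0,"dy": 0,"dz": 10,"turn": 0},
  {"dx": 0,"dy": 0,"dz": 22,"turn": 0},
  {"dx": 0,"dy": 0,"dz": 32,"turn": 0},
  {"dx": 0,"dy": 0,"dz": 39,"turn": 0},
  {"dx": 0,"dy": 0,"dz": 43,"turn": 0},
  {"dx": 0,"dy": 0,"dz": 45,"turn": 0},
  {"dx": 0,"dy": 0,"dz": 46.3,"turn": 0},
  {"dx": 0,"dy": 0,"dz": 46.5,"turn": 0},
])

```text
clock: 21.7
position: [558.1, -111.6, 29.9]
orientation: [0.0, 0.762, 0.648, 0.0]
ft_force: [-2.5, 0.2, 7.0]
finger_gap: 0.297
gripper_force: 53.2
```

The force shows contact at 7 N, so I'll release and rise.

>>> send_rows([
  {"dx": 0,"dy": 0,"dz": 0,"turn": 0},
  {"dx": 0,"dy": 0,"dz": 0,"turn": 0},
  {"dx": 0,"dy": 0,"dz": 0,"turn": 0},
  {"dx": 0,"dy": 0,"dz": 0,"turn": 0},
  {"dx": 0,"dy": 0,"dz": 0,"turn": 0},
  {"dx": 0,"dy": 0,"dz": 0,"turn": 0},
  {"dx": 0,"dy": 0,"dz": 0,"turn": 0},
  {"dx": 0,"dy": 0,"dz": 0,"turn": 0},
], jaw=-1, newtons=20)

```text
clock: 22.7
position: [557.9, -111.5, 29.2]
orientation: [-0.0, 0.762, 0.648, -0.0]
ft_force: [0.7, -0.3, -1.2]
finger_gap: 1.001
gripper_force: 0.0
```

>>> send_rows([
  {"dx": 0,"dy": 0,"dz": -5,"turn": 0},
  {"dx": 0,"dy": 0,"dz": -20,"turn": 0},
  {"dx": 0,"dy": 0,"dz": -40,"turn": 0},
  {"dx": 0,"dy": 0,"dz": -70,"turn": 0},
  {"dx": 0,"dy": 0,"dz": -110,"turn": 0},
  {"dx": 0,"dy": 0,"dz": -150,"turn": 0},
  {"dx": 0,"dy": 0,"dz": -180,"turn": 0},
  {"dx": 0,"dy": 0,"dz": -180,"turn": 0},
])

```text
clock: 23.7
position: [558.7, -111.7, 213.6]
orientation: [0.002, 0.762, 0.648, 0.002]
ft_force: [0.2, -0.1, -0.3]
finger_gap: 1.005
gripper_force: 0.0
```

```bash
python3 - <<'E'
from h import *
shot('wrist','w7');d=load('w7');shot('scene','c7');b=load('c7')['pixels'][150:265,190:390]
cv2.imwrite('pics/v7.png',np.hstack([cv2.resize(d['pixels'][:,130:430],(300,420)),cv2.resize(b,(500,420*2//3)).copy() if 0 else cv2.copyMakeBorder(cv2.resize(b,(500,288)),0,132,0,0,0)])[:,:,::-1])
print(robot.sense()['clock'],wproj(d,[541.3,-206,85]),wproj(d,[558.1,-111.6,85]))
E
```

```text
23.8 [277.31268297 294.7401243 ] [278.63036167 200.92027693]
```

View pics/v7.png

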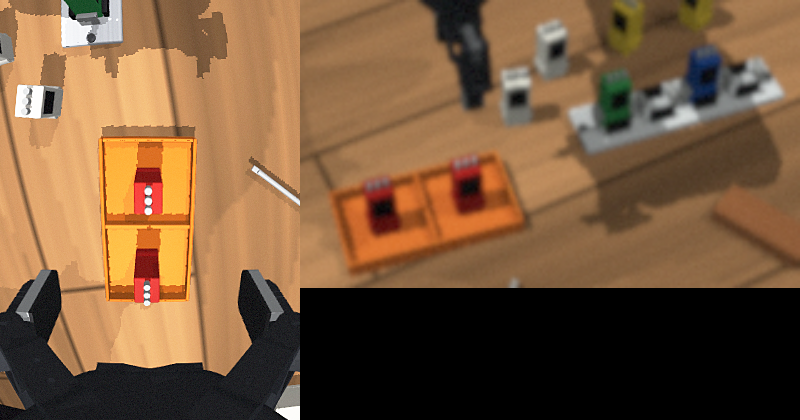

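Both reds stand upright, one in each bay, with their bits at (278,200) and (277,295) as predicted. Blue and green are still clipped in and the gripper is clear, so I'm handing in.

```bash
python3 -c "
from workcell import robot
print(robot.hand_in())"
```

```text
the job is handed in; nothing more can be done
None
```

I handed the job in at about 24 s of the 61 s allowed: both red cassettes stand upright and released, one in each bay of the orange tray, with blue and green still clipped in; the hand-in gave back no verdict.

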